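# Raise the chip guard in front of the loaded lens jig

## Task

One of the two drilling jigs on the bench has a lens lying on its round rubber pad. Fold that jig's hinged chip guard up until it stands straight upright in front of the lens, and leave it standing there. Leave the empty jig's guard as it is.

Things in the scene. Friction and masses are not known exactly. Their poses are not given: they have to be found in the camera images.
- lens_jig: jig with the lens: grey base plate 116 (x) x 130 (y) x 14 mm, screwed to the bench; on it a black round pad, 72 mm across, top at 24 mm, carrying a clear round 61 mm lens. Origin: centre of the plate's underside; +x from the guard's hinge to the jig's back, z up. The guard's hinge line runs along the jig's y at x = -62 mm, z = 18 mm, along the front edge (robot's side)
- lens_guard (a joint): angle of the loaded jig's guard: 0 = level, pointing from the plate to the robot's side; 1.571 = upright; grows as it is raised towards the lens, stop at 2.4. Starts at 0.8 to 1.1. Stiff hinge: it stays where it is left; 2 to 4 N at the free edge moves it
- lens_rail (a point): middle of the aluminium rail (10 x 10 mm, 120 mm long, parallel to the hinge) at the free edge of the loaded jig's guard, 85 mm from the hinge line. The guard is a clear plastic panel in an aluminium frame, 120 mm wide, 90 mm from hinge line to outer edge, frame sides 8 mm thick. Pushed, it must be followed along its arc, as a level push alone can bind on it
- spare_rail (a point): the same point on the guard of the other jig, which is alike in every part but has no lens on its pad; this guard is not to be moved

How it is judged:
By the outcome, as a careful person would: the job done as asked, in the order asked, and still so for the second after the job is handed in, with the robot touching nothing.
It also fails if it takes over 29 s, if anything falls off the work surface, if the arm or the gripper's body presses on something with over 40 N, if the wrist force passes 120 N, or if a joint passes its speed limit or range.

## Robot

A 6-joint arm with a two-finger parallel gripper is mounted at the origin on a cart in front of the work surface, level with it; the furniture and walls round the work are solid. World frame = base frame: x ahead of the robot, y to its left, z up, the work surface at z = 0. Lengths are in m, angles in rad, forces in N, time in s.
With the tool pointing down it reaches from about 0.325 to 0.925 m from the base axis. Payload 3.1 kg.
Tool frame: the origin (TCP) lies midway between the tips of the shut fingers; the grasp point (between the pads) lies 19 mm behind it; z points along the fingers, y is the line along which they close (so a half turn about z gives the same grasp; the last joint's range is limited). The gripper opens to 85 mm and grips with 20 to 120 N. Pads are 22 mm wide; open, the fingers measure 114 mm over their backs; the gripper's body (76 mm by 85 mm) begins 54 mm behind the grasp point. The pads swing forward as they close: fully open they stand 13 mm farther back than shut.
Start: joints at [1.17, 0.217, 1.613, -0, 1.311, -0.112], TCP at [0.178, 0.599, 0.231] pointing down, gripper open.
Joint ranges: [-2.75, 2.75], [-0.78, 2.1], [0.31, 2.55], [-1.13, 4.27], [0.13, 2.63], [-2.58, 2.58]. Speed limits (rad/s): [2.79, 2.79, 3.14, 3.14, 3.14, 3.14].

## Interface

Orientations are given as a unit quaternion [w, x, y, z].
In Python, from rig import env, get_image, job, silhouettes gives the robot as it stands. The module is installed in compiled form; this text tells all that it offers.
- The arm moves only by the tool arm_command, never from a script. Its arguments are lists of equal length, an entry for each row: "turn": the turn, a rotation vector about the tool's x, y, z in degrees, a list of three; "dp": the shift along the tool's x, y, z in cm, a list of three; "fingers": the finger opening in cm, from 0 to 8.54. In form: {"turn": [[wx, wy, wz], ...], "dp": [[dx, dy, dz], ...], "fingers": [fingers, ...]}. A call has 1 to 5 rows; each row is the pose to reach, as a shift and turn from the pose commanded when the call began, along the tool's axes at that moment; what a row does not reach only later rows make up. A row lasts 1/12 s, in which the tool goes at most 41.7 mm and 7.16 degrees, less where a joint would pass 70% of its speed; a pose out of reach is approached as far as the arm can. A call with a gripper value outside its range is refused whole. The fingers move at their own pace and stop on an object; "force" is the grip in N (left out, the last holds). Time passes only in rows, so rows that repeat a pose let the fingers close. It gives the time, the measured TCP pose, the force, the opening and the grip force at its end, in the units of the state.
- env.get_obs(): the state, without advancing time (a new reading comes with each control period).
- get_image(name): name is "scene" or "top" or "wrist"; returns a dict with "pixels" (420x560x3 uint8, red, green, blue), "intrinsics" (3x3 intrinsics, pixels), "world_from_camera" (4x4, takes a point from camera to world coordinates); the wrist camera has in their place "tool_from_camera" (4x4, takes a point from camera to tool coordinates, whose origin is the TCP and whose axes are the flange's). Camera axes: x right, y down, z forward; pixel columns grow to the right and rows downward; lengths in m; the calibration is good to about 2 mm. A picture is of the moment at which its call begins: read the wrist's pose just before it. There is no depth.
- job.finish_job(): hands the job in; it is judged then, once.
Trained networks look in the newest picture that a camera, given by its name, has taken for a name from the list of things; names that differ only in an ending like _2 or _b are one class to them, and where a whole thing is asked for, a point or a joint stands for the part that bears it (a point fixed in the world has none). Each returns a list of dicts, best first, with "p" (0 to 1); they miss things now and then, are a little off and sometimes report something else, mostly with a low value. They report only what shows in the picture. A call takes as long as a camera call.
- silhouettes(camera, query): "mask" (420x560 bool, what is visible of it) and "rect" ([left, top, right, bottom] in pixels, round what is visible of it).
The state is a dict: "time": time; "q": joint angles; "joint_velocities": joint speeds; "joint_efforts": joint torques, N m; "tcp_pos": TCP position; "tcp_rot": TCP orientation; "force": force on the tool from outside, world axes, zero at the start; "wrist_torque": the same for the moment, N m; "gripper_width": finger opening in m; "gripper_force": force on a finger pad.
Only numpy, scipy, OpenCV 4.12 (cv2) and the standard library are available. Lean on these libraries where they do the work, as an engineer would, in place of code of your own. Each camera call takes 0.05 s, during which the arm holds its last target. There are 200 camera calls.

## Working session

There is one attempt and no reset: what is moved stays moved. The work goes in short steps, Python scripts to look and compute and a tool call to move; the robot and the scene stay as the last step left them, time stands still between calls to the robot, and variables do not carry over. Pictures are saved under pics/ and viewed, at most 10 in all, crops included, and the job is handed in when it is done.

Besides the shell and the picture viewer there is one more tool, called after "Call:" by a JSON object that holds its "method" and its "body", one argument or row to a line. arm_command: Moves the arm, as the interface text tells. Its arguments: {"type":"object","properties":{"turn":{"type":"array"},"dp":{"type":"array"},"fingers":{"type":"array"},"force":{"type":"number"}},"required":["turn","dp","fingers"]}

```bash
mkdir -p pics
python3 - <<'E'
from rig import env,get_image,silhouettes
import cv2,numpy as np
o=env.get_obs();print(o['time'],o['tcp_pos'],o['tcp_rot'])
for c in ['scene','top']:
    im=get_image(c);cv2.imwrite(f'pics/{c}1.png',im['pixels'][:,:,::-1])
    np.savez(f'{c}.npz',**im)
    print(c,im['intrinsics'].tolist(),im['world_from_camera'].round(4).tolist())
    for q in ['lens_jig','lens_guard','lens_rail','spare_rail']:
        for d in silhouettes(c,q): print(c,q,round(d['p'],2),d['rect'],d['mask'].sum())
E
```

```text
0.0 [0.17766088 0.59833966 0.22996062] [-3.02017460e-04  1.43896884e-01  9.89591950e-01 -1.16992064e-03]
scene [[459.50704030354854, 0.0, 281.5152703647667], [0.0, 459.50704030354854, 205.79306899384048], [0.0, 0.0, 1.0]] [[0.6572, -0.4199, 0.6259, 0.0168], [-0.7535, -0.3849, 0.533, -0.3227], [0.0171, -0.8219, -0.5693, 0.5511], [0.0, 0.0, 0.0, 1.0]]
scene lens_jig 0.91 [295.0, 214.9, 407.5, 281.1] 3511
scene lens_guard 0.64 [298.1, 223.6, 373.7, 271.3] 1050
scene lens_guard 0.21 [197.1, 159.4, 248.2, 198.2] 400
scene lens_rail 0.97 [299.1, 225.8, 373.0, 271.9] 923
scene spare_rail 0.63 [197.1, 154.5, 252.3, 200.4] 450
top [[402.4237219653696, 0.0, 283.5638370407231], [0.0, 402.4237219653696, 212.81528754828807], [0.0, 0.0, 1.0]] [[0.0188, -0.9915, 0.1287, 0.4449], [-0.9998, -0.0194, -0.0038, 0.1204], [0.0063, -0.1286, -0.9917, 0.8862], [0.0, 0.0, 0.0, 1.0]]
top lens_jig 0.94 [311.2, 165.0, 379.2, 241.6] 4489
top lens_guard 0.59 [316.3, 216.2, 376.9, 239.9] 1483
top lens_rail 0.71 [319.0, 212.3, 378.4, 243.5] 1478
top spare_rail 0.61 [163.1, 188.4, 232.6, 228.4] 1688
```

View pics/scene1.png

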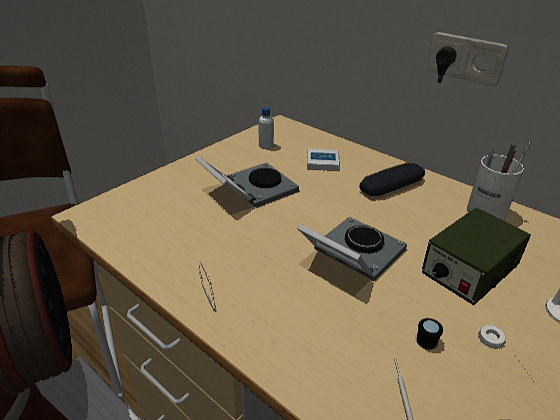

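View pics/top1.png

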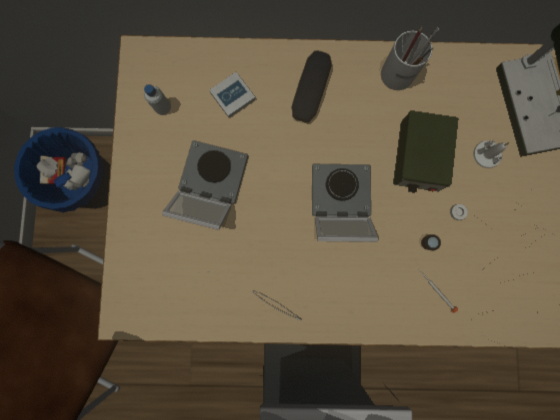

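The jig at right (top view, pad ~(342,184), bright ring) carries the lens; the left one (214,166) is empty. I'll enlarge the loaded jig in both views.

Run:
```python
import cv2,numpy as np
a=cv2.imread('pics/scene1.png')[205:290,290:415];b=cv2.imread('pics/top1.png')[155:250,300:390]
a=cv2.resize(a,None,fx=3.2,fy=3.2*1.0,interpolation=2);b=cv2.resize(b,None,fx=4,fy=4,interpolation=2)
c=np.zeros((400,800,3),np.uint8);c[:a.shape[0],:a.shape[1]]=a;c[:b.shape[0],410:410+b.shape[1]]=b
cv2.imwrite('pics/c1.png',c)
```

```text
(no output)
```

View pics/c1.png

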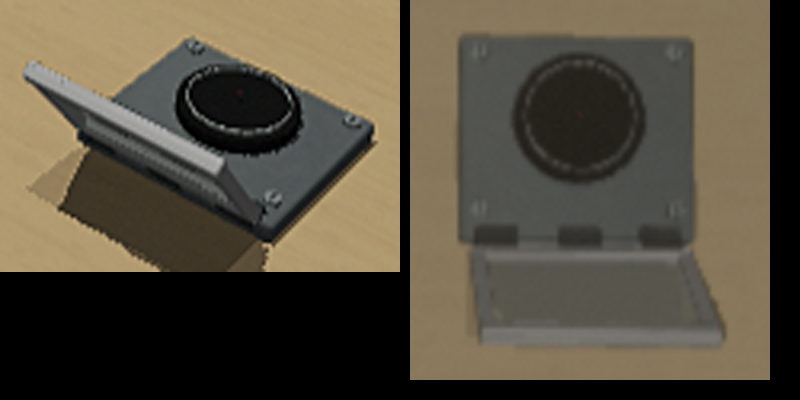

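```bash
cat > geo.py <<'E'
import numpy as np,cv2
from scipy.optimize import least_squares
def proj(P,K,T):
    c=(np.atleast_2d(P)-T[:3,3])@T[:3,:3]; return (c/c[:,2:])[:,:2]*[K[0,0],K[1,1]]+[K[0,2],K[1,2]]
def pts(p,local):
    x,y,yaw,th=p; L=np.array(local(th)); c,s=np.cos(yaw),np.sin(yaw)
    return np.c_[x+c*L[:,0]-s*L[:,1],y+s*L[:,0]+c*L[:,1],L[:,2]]
def rail(th,y,r=.085): return [-.062-r*np.cos(th),y,.018+r*np.sin(th)]
E
python3 - <<'E'
from geo import *
S=np.load('scene.npz');T=np.load('top.npz')
loc_t=lambda th:[[.058,.065,.014],[.058,-.065,.014],[-.058,.065,.014],[-.058,-.065,.014],rail(th,.06),rail(th,-.06)]
ut=np.array([[312.5,164],[371,164.7],[312.3,215.7],[371,215.7],[317.8,238.2],[378,238]])
loc_s=lambda th:[[.058,.065,.014],[.058,-.065,.014],[-.058,-.065,.014],rail(th,.06),rail(th,-.06)]
us=np.array([[349.4,216.9],[407.2,244],[373.8,276],[300.5,228],[360,257]])
f=lambda p:np.r_[(proj(pts(p,loc_t),T['intrinsics'],T['world_from_camera'])-ut).ravel(),(proj(pts(p,loc_s),S['intrinsics'],S['world_from_camera'])-us).ravel()]
r=least_squares(f,[.5,-.02,0,1.]);print(r.x,r.fun.round(1).reshape(-1,2).tolist())
print(pts(r.x,lambda th:[rail(th,0),[-.062,0,.018],rail(1.571,0)]))
E
```

```text
[ 0.61175334 -0.00952323  0.01082957  0.9603203 ] [[-0.6, -0.2], [-0.6, -0.3], [-0.3, -0.1], [0.4, 0.4], [-0.5, -0.7], [-0.3, -0.0], [-0.7, -0.2], [0.6, 0.4], [1.2, 1.3], [-1.2, -1.4], [0.6, 1.4]]
[[ 0.50103294 -0.01072233  0.08764689]
 [ 0.54975697 -0.01019465  0.018     ]
 [ 0.54977429 -0.01019446  0.103     ]]
```

The fit agrees within about 1 px: guard ≈ 0.96 rad, rail at (0.501, -0.011, 0.088). Plan: grip the rail with fingers pointing along the panel toward the hinge, then follow the arc.

```bash
cat > go.py <<'E'
import sys,numpy as np
from scipy.spatial.transform import Rotation as R
from rig import env
J=np.array([0.61175,-0.00952,0.0108])
def target(th,off,r=.085,thpos=None):
    "tool aligned with guard at th; grasp point off metres ahead of rail (neg = back)"
    a=th if thpos is None else thpos
    Y=R.from_euler('z',J[2])
    z=Y.apply([np.cos(th),0,-np.sin(th)]);x=Y.apply([0,1,0]);y=np.cross(z,x)
    p=np.r_[J[:2],0]+Y.apply([-.062-r*np.cos(a),0,.018+r*np.sin(a)])+z*(off+.019)
    return p,R.from_matrix(np.c_[x,y,z])
def rel(p,Rt,o=None):
    o=o or env.get_obs();q=o['tcp_rot'];R0=R.from_quat([q[1],q[2],q[3],q[0]])
    return (R0.inv()*Rt).as_rotvec(degrees=True).round(1),(R0.inv().apply(p-o['tcp_pos'])*100).round(2)
if __name__=='__main__':
    o=env.get_obs();print(round(o['time'],2),o['tcp_pos'].round(4),o['force'].round(1),o['gripper_width'].round(4))
    for a in sys.argv[1:]:
        th,off=map(float,a.split(','));p,Rt=target(th,off);t,d=rel(p,Rt,o);print(a,p.round(3),t.tolist(),d.tolist())
E
python3 go.py .96,-.1 1.571,-.15
```

```text
Traceback (most recent call last):
  File "go.py", line 16, in <module>
    o=env.get_obs();print(round(o['time'],2),o['tcp_pos'].round(4),o['force'].round(1),o['gripper_width'].round(4))
                                                                                       ^^^^^^^^^^^^^^^^^^^^^^^^
AttributeError: 'float' object has no attribute 'round'
```

```bash
sed -i "s/o\['gripper_width'\].round(4)/round(o['gripper_width'],4)/" go.py; python3 go.py .96,-.1 1.571,-.15
```

```text
0.5 [0.178  0.5991 0.2312] [ 0.4  0.7 -0.2] 0.0853
.96,-.1 [ 0.455 -0.011  0.154] [-30.1, -22.2, 70.4] [-43.9, -50.63, 7.73]
1.571,-.15 [ 0.55  -0.01   0.234] [0.0, 0.0, 72.8] [-53.0, -47.82, -0.27]
```

Call:
{"method": "arm_command", "body": {
  "turn": [
    [0,0,7],
    [0,0,14],
    [0,0,21],
    [0,0,28],
    [0,0,35]
  ],
  "dp": [
    [-2.6,-3.0,0],
    [-5.2,-6,0],
    [-7.8,-9,0],
    [-10.4,-12,0],
    [-13,-15,0]
  ],
  "fingers": [5,5,5,5,5]
}}

```text
time: 0.92
tcp_pos: [0.2602, 0.4168, 0.2314]
tcp_rot: [0.0, 0.437, 0.899, 0.0]
force: [0.7, -0.3, -0.9]
gripper_width: 0.0499
gripper_force: 0.0
```

```bash
python3 go.py .96,-.1 1.571,-.15
```

```text
0.92 [0.2602 0.4168 0.2314] [ 0.7 -0.3 -0.9] 0.0499
.96,-.1 [ 0.455 -0.011  0.154] [-33.7, -11.5, 36.3] [-45.66, -11.17, 7.74]
1.571,-.15 [ 0.55  -0.01   0.234] [0.0, 0.0, 37.5] [-51.46, -3.61, -0.26]
```

Call:
{"method": "arm_command", "body": {
  "turn": [
    [0,0,7],
    [0,0,14],
    [0,0,21],
    [0,0,28],
    [0,0,35]
  ],
  "dp": [
    [-4,-1.0,0],
    [-8,-2,0],
    [-12,-3,0],
    [-16,-4,0],
    [-20,-5,0]
  ],
  "fingers": [5,5,5,5,5]
}}

```text
time: 1.33
tcp_pos: [0.3455, 0.2289, 0.2318]
tcp_rot: [0.0, 0.687, 0.726, 0.001]
force: [1.2, 1.8, -0.8]
gripper_width: 0.0498
gripper_force: 0.0
```

```bash
python3 go.py .96,-.1 1.571,-.15
```

```text
1.33 [0.3455 0.2289 0.2318] [ 1.2  1.8 -0.8] 0.0498
.96,-.1 [ 0.455 -0.011  0.154] [-34.9, -0.8, 2.4] [-24.58, 9.56, 7.78]
1.571,-.15 [ 0.55  -0.01   0.234] [0.1, -0.0, 2.5] [-24.99, 19.08, -0.21]
```

Call:
{"method": "arm_command", "body": {
  "turn": [
    [-7,0,0.5],
    [-14,0,1],
    [-21,0,1.5],
    [-28,-0.5,2],
    [-34.9,-0.8,2.4]
  ],
  "dp": [
    [-3.8,0.8,0],
    [-7.6,1.6,0],
    [-11.4,2.4,0.5],
    [-15.2,3.4,1],
    [-19,5,2]
  ],
  "fingers": [5,5,5,5,5]
}}

```text
time: 1.75
tcp_pos: [0.4053, 0.0471, 0.214]
tcp_rot: [0.21, 0.668, 0.682, 0.213]
force: [0.5, 0.6, -0.3]
gripper_width: 0.0499
gripper_force: 0.0
```

```bash
python3 go.py .96,-.1 .96,-.06
```

```text
1.75 [0.4053 0.0471 0.214 ] [ 0.5  0.6 -0.3] 0.0499
.96,-.1 [ 0.455 -0.011  0.154] [-0.2, -0.2, 0.5] [-5.92, 0.51, 7.68]
.96,-.06 [ 0.477 -0.011  0.121] [-0.2, -0.2, 0.5] [-5.93, 0.52, 11.68]
```

Call:
{"method": "arm_command", "body": {
  "turn": [
    [0,0,0.5],
    [0,0,0.5],
    [0,0,0.5],
    [0,0,0.5]
  ],
  "dp": [
    [-3,0.3,2.5],
    [-5.9,0.5,5],
    [-5.9,0.5,7.7],
    [-5.9,0.5,7.7]
  ],
  "fingers": [5,5,5,5]
}}

```text
time: 2.08
tcp_pos: [0.4511, -0.012, 0.1455]
tcp_rot: [0.201, 0.676, 0.677, 0.208]
force: [-0.6, -0.2, -1.5]
gripper_width: 0.0497
gripper_force: 0.0
```

```bash
python3 go.py .96,-.05 .96,0
python3 - <<'E'
from rig import *
from go import *
from geo import proj
import cv2
o=env.get_obs();im=get_image('wrist');q=o['tcp_rot'];R0=R.from_quat([q[1],q[2],q[3],q[0]]).as_matrix()
T=np.eye(4);T[:3,:3]=R0;T[:3,3]=o['tcp_pos'];W=T@im['tool_from_camera']
np.savez('w1.npz',pixels=im['pixels'],intrinsics=im['intrinsics'],world_from_camera=W)
p=im['pixels'][:,:,::-1].copy()
from geo import pts,rail
P=pts([*J,.96],lambda th:[rail(th,.06),rail(th,-.06),[-.062,.06,.018],[-.062,-.06,.018]])
u=proj(P,im['intrinsics'],W);print(u.round(0).tolist())
for a in u: cv2.circle(p,tuple(int(v) for v in a),3,(0,0,255),1)
cv2.imwrite('pics/w1.png',p)
E
```

```text
2.08 [ 0.4511 -0.012   0.1455] [-0.6 -0.2 -1.5] 0.0497
.96,-.05 [ 0.483 -0.011  0.113] [-1.4, -0.2, -0.6] [0.06, 0.88, 4.49]
.96,0 [ 0.512 -0.011  0.072] [-1.4, -0.2, -0.6] [0.04, 1.0, 9.49]
[[295.0, 134.0], [295.0, 304.0], [294.0, 127.0], [294.0, 256.0]]
```

View pics/w1.png

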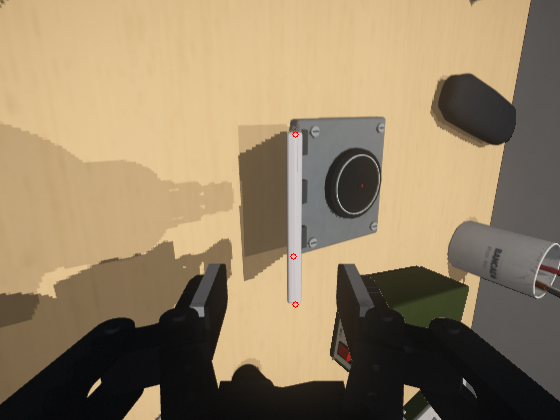

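The wrist view shows the rail edge-on, from (295,130) to (295,304), matching the predicted marks, with the fingers straddling it. Moving in.

Call:
{"method": "arm_command", "body": {
  "turn": [
    [-1.4,0,-0.5],
    [-1.4,0,-0.5],
    [-1.4,0,-0.5],
    [-1.4,0,-0.5],
    [-1.4,0,-0.5]
  ],
  "dp": [
    [0,0.9,2.5],
    [0,0.9,5],
    [0,1.0,7.5],
    [0,1.0,9.3],
    [0,1.0,9.3]
  ],
  "fingers": [5,5,5,5,5]
}}

```text
time: 2.55
tcp_pos: [0.5138, -0.0067, 0.0787]
tcp_rot: [0.212, 0.666, 0.681, 0.219]
force: [-1.6, 0.3, -0.2]
gripper_width: 0.0504
gripper_force: 0.0
```

```bash
python3 go.py .96,0
```

```text
2.55 [ 0.5138 -0.0067  0.0787] [-1.6  0.3 -0.2] 0.0504
.96,0 [ 0.512 -0.011  0.072] [0.5, -0.5, 0.4] [-0.38, -0.54, 0.42]
```

Call:
{"method": "arm_command", "body": {
  "turn": [
    [0,0,0],
    [0,0,0]
  ],
  "dp": [
    [0,0,0],
    [0,0,0]
  ],
  "fingers": [5,5]
}}

```text
time: 2.72
tcp_pos: [0.5143, -0.0077, 0.0818]
tcp_rot: [0.215, 0.666, 0.68, 0.22]
force: [-0.6, -0.0, 0.2]
gripper_width: 0.0499
gripper_force: 0.0
```

```bash
python3 go.py .96,0
```

```text
2.72 [ 0.5143 -0.0077  0.0818] [-0.6 -0.   0.2] 0.0499
.96,0 [ 0.512 -0.011  0.072] [0.8, -0.4, 0.5] [-0.29, -0.77, 0.65]
```

Call:
{"method": "arm_command", "body": {
  "turn": [
    [0.8,-0.4,0.5],
    [0.8,-0.4,0.5],
    [0.8,-0.4,0.5],
    [0.8,-0.4,0.5]
  ],
  "dp": [
    [-0.3,-0.75,0.6],
    [-0.3,-0.75,0.6],
    [-0.3,-0.75,0.6],
    [-0.3,-0.75,0.6]
  ],
  "fingers": [5,5,5,5]
}}

```text
time: 3.05
tcp_pos: [0.5113, -0.0116, 0.0714]
tcp_rot: [0.211, 0.672, 0.677, 0.213]
force: [0.2, -0.1, -0.8]
gripper_width: 0.0503
gripper_force: 0.0
```

```bash
python3 go.py .96,0;  python3 - <<'E'
from rig import *
import cv2
cv2.imwrite('pics/w2.png',get_image('wrist')['pixels'][:,:,::-1])
E
```

```text
3.05 [ 0.5113 -0.0116  0.0714] [ 0.2 -0.1 -0.8] 0.0503
.96,0 [ 0.512 -0.011  0.072] [-0.1, 0.1, -0.2] [0.1, 0.09, -0.02]
```

View pics/w2.png

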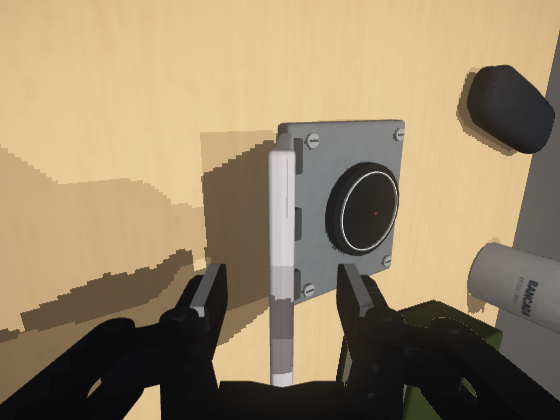

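The rail (u≈282) sits midway between the finger pads (222, 342). Closing.

Call:
{"method": "arm_command", "body": {
  "turn": [
    [0,0,0],
    [0,0,0],
    [0,0,0],
    [0,0,0],
    [0,0,0]
  ],
  "dp": [
    [0,0,0],
    [0,0,0],
    [0,0,0],
    [0,0,0],
    [0,0,0]
  ],
  "fingers": [0.5,0.5,0.5,0.5,0.5],
  "force": 30
}}

```text
time: 3.52
tcp_pos: [0.5112, -0.0115, 0.0709]
tcp_rot: [0.211, 0.672, 0.677, 0.213]
force: [-2.7, -0.6, 3.3]
gripper_width: 0.0094
gripper_force: 30.1
```

```bash
python3 go.py .96,0 1.04,0 1.12,0 1.2,0 1.28,0 1.36,0
```

```text
3.52 [ 0.5112 -0.0115  0.0709] [-2.7 -0.6  3.3] 0.0094
.96,0 [ 0.512 -0.011  0.072] [-0.1, 0.1, -0.2] [0.09, 0.12, -0.06]
1.04,0 [ 0.516 -0.011  0.075] [4.4, 0.1, -0.2] [0.1, 0.65, -0.04]
1.12,0 [ 0.521 -0.011  0.077] [9.0, 0.1, -0.2] [0.1, 1.17, 0.02]
1.2,0 [ 0.526 -0.01   0.08 ] [13.6, 0.1, -0.2] [0.1, 1.69, 0.13]
1.28,0 [ 0.531 -0.01   0.081] [18.2, 0.1, -0.2] [0.1, 2.2, 0.27]
1.36,0 [ 0.536 -0.01   0.083] [22.8, 0.1, -0.2] [0.1, 2.69, 0.46]
```

Gripped (9.4 mm, 30 N). Follow the arc.

Call:
{"method": "arm_command", "body": {
  "turn": [
    [4.4,0,0],
    [9,0,0],
    [13.6,0,0],
    [18.2,0,0],
    [18.2,0,0]
  ],
  "dp": [
    [0,0.65,-0.04],
    [0,1.17,0.02],
    [0,1.69,0.13],
    [0,2.2,0.27],
    [0,2.2,0.27]
  ],
  "fingers": [0.5,0.5,0.5,0.5,0.5]
}}

```text
time: 3.93
tcp_pos: [0.5341, -0.0116, 0.0828]
tcp_rot: [0.102, 0.697, 0.703, 0.103]
force: [-3.9, -0.6, 9.1]
gripper_width: 0.009
gripper_force: 35.2
```

```bash
python3 go.py 1.28,0 1.36,0 1.44,0 1.51,0 1.571,0 1.59,0
```

```text
3.93 [ 0.5341 -0.0116  0.0828] [-3.9 -0.6  9.1] 0.009
1.28,0 [ 0.531 -0.01   0.081] [0.0, 0.1, -0.1] [0.13, -0.36, 0.06]
1.36,0 [ 0.536 -0.01   0.083] [4.6, 0.1, -0.1] [0.13, 0.17, 0.08]
1.44,0 [ 0.541 -0.01   0.083] [9.2, 0.1, -0.1] [0.13, 0.69, 0.14]
1.51,0 [ 0.546 -0.01   0.084] [13.2, 0.0, -0.1] [0.13, 1.15, 0.23]
1.571,0 [ 0.55  -0.01   0.084] [16.7, 0.0, -0.1] [0.13, 1.54, 0.34]
1.59,0 [ 0.551 -0.01   0.084] [17.8, 0.0, -0.1] [0.13, 1.66, 0.38]
```

Call:
{"method": "arm_command", "body": {
  "turn": [
    [0,0,0],
    [0,0,0],
    [0,0,0]
  ],
  "dp": [
    [0,0,0],
    [0,0,0],
    [0,0,0]
  ],
  "fingers": [0.5,0.5,0.5]
}}

```text
time: 4.18
tcp_pos: [0.5325, -0.0116, 0.0824]
tcp_rot: [0.104, 0.697, 0.702, 0.104]
force: [1.3, 0.1, 5.0]
gripper_width: 0.0091
gripper_force: 34.4
```

```bash
python3 go.py 1.28,0 1.36,0 1.44,0 1.51,0 1.571,0 1.59,0
```

```text
4.18 [ 0.5325 -0.0116  0.0824] [1.3 0.1 5. ] 0.0091
1.28,0 [ 0.531 -0.01   0.081] [0.3, 0.1, -0.2] [0.13, -0.19, 0.06]
1.36,0 [ 0.536 -0.01   0.083] [4.9, 0.1, -0.2] [0.13, 0.34, 0.09]
1.44,0 [ 0.541 -0.01   0.083] [9.5, 0.1, -0.2] [0.13, 0.86, 0.15]
1.51,0 [ 0.546 -0.01   0.084] [13.5, 0.1, -0.2] [0.13, 1.31, 0.24]
1.571,0 [ 0.55  -0.01   0.084] [17.0, 0.0, -0.2] [0.13, 1.7, 0.35]
1.59,0 [ 0.551 -0.01   0.084] [18.0, 0.0, -0.2] [0.13, 1.82, 0.39]
```

Call:
{"method": "arm_command", "body": {
  "turn": [
    [4.9,0,0],
    [9.5,0,0],
    [13.5,0,0],
    [17,0,0],
    [17,0,0]
  ],
  "dp": [
    [0,0.34,0.05],
    [0,0.86,0.12],
    [0,1.31,0.22],
    [0,1.7,0.33],
    [0,1.7,0.33]
  ],
  "fingers": [0.5,0.5,0.5,0.5,0.5]
}}

```text
time: 4.6
tcp_pos: [0.5514, -0.0112, 0.0847]
tcp_rot: [-0.001, 0.704, 0.71, -0.001]
force: [1.0, 0.2, 10.3]
gripper_width: 0.009
gripper_force: 35.8
```

Call:
{"method": "arm_command", "body": {
  "turn": [
    [0,0,0],
    [0,0,0],
    [0,0,0],
    [0,0,0]
  ],
  "dp": [
    [0,0,0],
    [0,0,0],
    [0,0,0],
    [0,0,0]
  ],
  "fingers": [0.5,0.5,0.5,0.5]
}}

```text
time: 4.93
tcp_pos: [0.5504, -0.0113, 0.0847]
tcp_rot: [0.0, 0.704, 0.71, 0.0]
force: [2.0, 1.3, 7.8]
gripper_width: 0.0097
gripper_force: 35.4
```

```bash
python3 go.py 1.571,0
python3 - <<'E'
from rig import *
import cv2,numpy as np
a=get_image('scene')['pixels'][195:295,280:430,::-1];b=get_image('top')['pixels'][150:250,290:400,::-1]
c=np.zeros((400,800,3),np.uint8);a=cv2.resize(a,(420,280),interpolation=2);b=cv2.resize(b,(375,341),interpolation=2)
c[:280,:420]=a;c[:341,425:]=b;cv2.imwrite('pics/c2.png',c)
E
```

```text
4.93 [ 0.5504 -0.0113  0.0847] [2.  1.3 7.8] 0.0097
1.571,0 [ 0.55  -0.01   0.084] [0.1, -0.0, -0.2] [0.11, -0.06, 0.07]
```

View pics/c2.png

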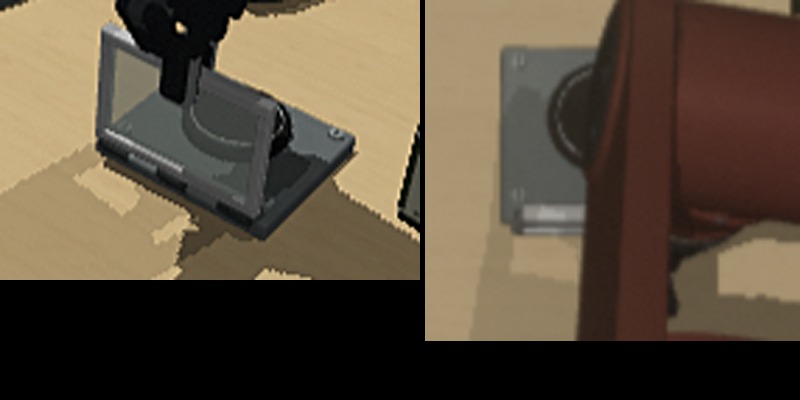

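The guard looks upright in both views with the fingers on the rail. Release and retreat upward.

Call:
{"method": "arm_command", "body": {
  "turn": [
    [0,0,0],
    [0,0,0],
    [0,0,0],
    [0,0,0],
    [0,0,0]
  ],
  "dp": [
    [0,0,0],
    [0,0,0],
    [0,0,0],
    [0,0,0],
    [0,0,0]
  ],
  "fingers": [4,4,4,4,4]
}}

```text
time: 5.45
tcp_pos: [0.5471, -0.0111, 0.082]
tcp_rot: [-0.003, 0.704, 0.71, -0.003]
force: [-0.2, -0.7, 0.2]
gripper_width: 0.0402
gripper_force: 0.0
```

Call:
{"method": "arm_command", "body": {
  "turn": [
    [0,0,0],
    [0,0,0],
    [0,0,0],
    [0,0,0],
    [0,0,0]
  ],
  "dp": [
    [0,0,-1],
    [0,0,-3],
    [0,0,-6],
    [0,0,-9],
    [0,0,-12]
  ],
  "fingers": [4,4,4,4,4]
}}

```text
time: 5.87
tcp_pos: [0.5484, -0.0112, 0.2044]
tcp_rot: [-0.003, 0.704, 0.71, -0.002]
force: [-0.3, 0.4, -0.1]
gripper_width: 0.0397
gripper_force: 0.0
```

Call:
{"method": "arm_command", "body": {
  "turn": [
    [0,0,0],
    [0,0,0],
    [0,0,0],
    [0,0,0],
    [0,0,0]
  ],
  "dp": [
    [3,0,0],
    [7,0,0],
    [11,0,0],
    [15,0,0],
    [18,0,0]
  ],
  "fingers": [4,4,4,4,4]
}}

```text
time: 6.28
tcp_pos: [0.5472, 0.1715, 0.2039]
tcp_rot: [-0.002, 0.704, 0.71, -0.001]
force: [-0.2, 0.1, -0.0]
gripper_width: 0.0403
gripper_force: 0.0
```

```bash
python3 go.py 1.571,0
python3 - <<'E'
from rig import *
from geo import *
from go import J
c=np.zeros((420,800,3),np.uint8)
for n,sl,x0 in(('scene',(185,290,285,420),0),('top',(150,250,290,400),410)):
    im=get_image(n);p=cv2.resize(im['pixels'][sl[0]:sl[1],sl[2]:sl[3],::-1],None,fx=3,fy=3,interpolation=2)
    for th,col in((1.571,(0,0,255)),(1.48,(255,0,0)),(1.66,(0,255,0))):
        u=proj(pts([*J,th],lambda t:[rail(t,.06),rail(t,-.06)]),im['intrinsics'],im['world_from_camera'])
        for a in u: cv2.circle(p,(int((a[0]-sl[2]+.5)*3),int((a[1]-sl[0]+.5)*3)),1,col,-1)
    c[:p.shape[0],x0:x0+p.shape[1]]=p[:,:800-x0]
cv2.imwrite('pics/c3.png',c)
E
```

```text
6.28 [0.5472 0.1715 0.2039] [-0.2  0.1 -0. ] 0.0403
1.571,0 [ 0.55  -0.01   0.084] [-0.3, -0.1, -0.1] [-18.19, 0.17, 11.96]
```

View pics/c3.png

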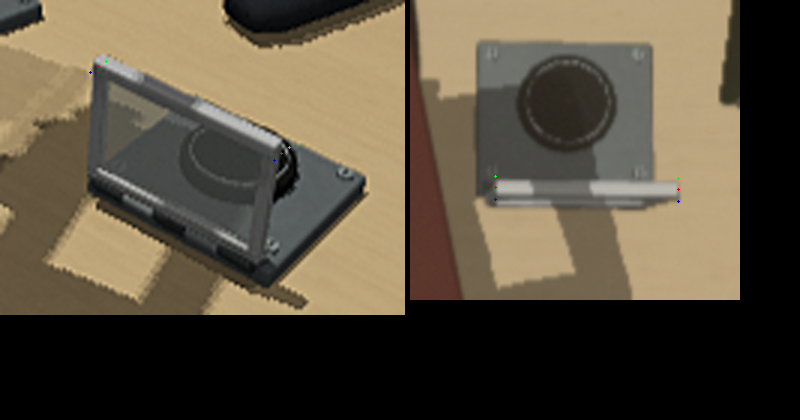

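The rail ends fall on the 1.571 marks in both views (top: (495,188) and (678,188)). The lens is in place and the arm is clear.

```bash
python3 -c "
from rig import job;print(job.finish_job())"
```

```text
the job is handed in; nothing more can be done
None
```

The lens jig's guard now stands upright, within about a degree of vertical in both camera views; the lens is still on its pad, the spare guard was not touched, and the job was handed in at about 6.4 s.

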